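# Stand the brass pipe upright in the deep bin

## Task

Take the tee fitting off the green pad and put it in the red tray. Then tip the brass pipe up inside the grey bin, keeping its coupling end below the rim all the while, and leave it standing upright on its coupling with the whole foot on the green pad. Leave the steel pipe that stands in the bin, the bottle, the tape measure and the wrench as they are.

Things in the scene. Friction and masses are not known exactly. Their poses are not given: they have to be found in the camera images.
- bin: deep grey plastic bin fixed on the bench, open at the top: inside 380 (its x) by 250 (its y) by 120 mm deep, walls and floor 5 mm thick; a moulded rim band stands out 5 mm outside the walls near the top. Origin at the centre of its underside, on the bench; z up; the rim is at 125 mm, the inner floor at 5 mm. The green pad and the steel pipe are near its -x end, side by side across y, centres about 60 mm from that end wall and 65 mm from the side walls
- batten: wooden batten fixed on the bin's floor, running along its own y (across the bin): 30 (x) by 240 by 60 mm high; origin at the centre of its underside on the inner floor. The brass pipe lies on its edge nearest the pad
- pad: round green pad fixed on the bin's floor, 84 mm across, 3 mm thick; origin at the centre of its underside
- pad_top (a point): centre of the green pad's upper face
- brass_pipe: loose brass pipe 180 mm long, about 0.32 kg: a straight shaft 26 mm across with a hexagonal coupling, 44 mm across its flats and 51 over its corners, on its first 30 mm. Origin at the centre of the coupling's flat end face (the foot), its z along the pipe from the foot to the other end. At the start the foot is on the bin's floor and the shaft lies over the batten, about 28 degrees from level, the bare end up and pointing away from the pad, lower than the rim
- brass_pipe_top (a point): centre of the brass pipe's bare end face, 180 mm from the foot along its z
- steel_pipe: loose steel pipe of the same shape and size as the brass one, already standing upright on its coupling near the pad; origin at the centre of its foot, z up along it. To be left standing
- tee: loose silvery tee fitting, about 0.18 kg, standing on the green pad: a straight run along its x, 64 mm long and 26 mm across with 32 mm square collars 13 mm long at both ends, and a branch 26 mm across that rises from the middle to 104 mm. Origin at the centre of its underside, z up along the branch
- tray: open red tray fixed on the bench: 160 (x) by 140 (y) by 35 mm outside, walls and floor 4 mm; origin at the centre of its underside, z up
- bottle: loose water bottle standing on the bench, 62 mm across, 200 mm tall; origin at the centre of its underside. To be left alone
- tape: loose black tape measure, 70 by 62 by 36 mm; origin at the centre of its underside. To be left alone
- wrench: loose wrench lying on the bench, 200 mm long along its x; origin near its middle, on its underside. To be left alone
Not all that is in view belongs to the job. Of the things like the tee, leave any that is purple; of the rest the smaller one is meant.

How it is judged (in metres and radians):
On the way, in this order (a step that is already met when the one before it is completed fails the run):
1. the tee fitting lies released in the red tray (x of tee in the frame of tray between -0.08 and 0.08 m and y of tee in the frame of tray between -0.07 and 0.07 m and z of tee in the frame of tray below 0.05 m and contact force between the fingers and tee below 0.05 N and linear speed of tee below 0.03 m/s), for 0.2 s.
2. the brass pipe stands upright on the green pad (angle between brass_pipe's own z axis and vertical below 0.1 rad and horizontal distance between brass_pipe and pad_top below 0.02 m and z of brass_pipe in the frame of pad below 0.009 m), for 0.2 s.
At the end, for the whole second after the job is handed in: The brass pipe stands free and at rest on its coupling (within 4 degrees of upright), foot centre within 20 mm of the pad's centre and resting on the pad; the tee lies at rest in the red tray; the steel pipe still stands (angle between each of brass_pipe, steel_pipe's own z axis and vertical below 0.07 rad and horizontal distance between brass_pipe and pad_top below 0.02 m and z of brass_pipe in the frame of pad below 0.008 m and linear speed of each of brass_pipe, tee below 0.02 m/s and contact force between the fingers and brass_pipe below 0.05 N and x of tee in the frame of tray between -0.08 and 0.08 m and y of tee in the frame of tray between -0.07 and 0.07 m and z of tee in the frame of tray below 0.05 m); the robot touches nothing.
It fails at once if the brass pipe's coupling end rises above the bin's rim (z of brass_pipe in the frame of bin above 0.125 m).
It fails at once if the steel pipe is shifted more than 30 mm or tipped (distance of steel_pipe from where it was at the start of the episode above 0.03 m or angle between steel_pipe's own z axis and vertical above 0.3 rad).
It fails at once if the bottle, tape measure or wrench is moved more than 30 mm (distance of any of bottle, tape, wrench from where it was at the start of the episode above 0.03 m).
It also fails if it takes over 58 s, if anything falls off the work surface, if the arm or the gripper's body presses on something with over 40 N, if the wrist force passes 120 N, or if a joint passes its speed limit or range.

## Robot

A 6-joint arm with a two-finger parallel gripper is mounted at the origin on the work surface. World frame = base frame: x ahead of the robot, y to its left, z up, the work surface at z = 0. Lengths are in mm, angles in rad, forces in N, time in s.
With the tool pointing down it reaches from about 350 to 775 mm from the base axis. Payload 7.3 kg.
Tool frame: the origin (TCP) lies between the finger pads; the fingertips stand 22 mm ahead of it and the grasp point (between the pads) lies 3 mm ahead of it; z points along the fingers, x is the direction in which the jaws open and shut, and the axes are right-handed (so a half turn about z gives the same grasp; the last joint's range is limited). The gripper opens to 92 mm and grips with 3 to 60 N. Pads are 19 mm wide; open, the fingers measure 130 mm over their backs; the gripper's body (75 mm by 190 mm) begins 47 mm behind the grasp point.
Start: joints at [1.165, 0.342, 1.524, -0, 1.275, -0.146], TCP at [134.849, 507.404, 248.741] pointing down, gripper open.
Joint ranges: [-2.53, 2.53], [-0.77, 2.02], [0.04, 2.7], [-1, 4.14], [0.28, 2.66], [-3.11, 3.11]. Speed limits (rad/s): [2.57, 2.57, 3.14, 3.14, 3.14, 3.14].

## Interface

Orientations are given as [roll, pitch, yaw] about the fixed x, y, z axes, in that order (R = Rz(yaw) Ry(pitch) Rx(roll)).
In Python, from plant import * gives the robot as it stands. The module is installed in compiled form; this text tells all that it offers.
- The arm moves only by the shell command python3 -m handwheel 'ROWS' [OPENING]. ROWS is a JSON object of lists of equal length, an entry for each row: "translation": the shift along the world's x, y, z in units of 15 cm (1.0 is 15 cm), a list of three; "twist": the turn about the world's z in units of 90 degrees (1.0 is 90 degrees). In form: {"translation": [[tx, ty, tz], ...], "twist": [twist, ...]}. A call has exactly 8 rows; each row shifts and turns the pose as measured when the row begins; what a row does not reach is not made up. A row lasts 1/8 s, in which the tool goes at most 62.5 mm and 10.7 degrees, less where a joint would pass 70% of its speed; a pose out of reach is approached as far as the arm can. A call with a number of a shift or a turn outside -1 to 1 is refused whole. A call with a gripper value outside its range is refused whole. OPENING is the closure in counts, from 0 (fully open) to 255 (shut), set as the call begins (- or left out, the last holds). The fingers move at their own pace and stop on an object; the grip force is fixed at half the most. Time passes only in rows, so rows that do not move let the fingers close, or fill a call up. It gives the time, the measured TCP pose, the force and the opening at its end, in the units of the state.
- get_obs(): the state, without advancing time (a new reading comes with each control period).
- capture(name): name is "scene" or "top"; returns a dict with "img" (400x640x3 uint8, red, green, blue), "vertical_fov" (degrees; the focal length in pixels is half the picture's height over the tangent of half this angle, whatever the lens; pixels are square), "cx", "cy" (the principal point, pixels), "world_from_camera" (4x4, takes a point from camera to world coordinates). Camera axes: x right, y up, looking along -z (the intrinsics and any distortion apply to the point x, -y, -z); pixel columns grow to the right and rows downward; lengths in mm; the calibration is good to about 2 mm. A picture is of the moment at which its call begins. There is no depth.
- close_job(): hands the job in, once; it reports no verdict.
Trained networks look in the newest picture that a camera, given by its name, has taken for a name from the list of things; names that differ only in an ending like _2 or _b are one class to them, and where a whole thing is asked for, a point or a joint stands for the part that bears it (a point fixed in the world has none). Each returns a list of dicts, best first, with "score" (0 to 1); they miss things now and then, are a little off and sometimes report something else, mostly with a low value. They report only what shows in the picture. A call takes as long as a camera call. They do not tell look-alikes from the thing itself.
- search_frame(camera, label): "position" ([x, y, z] in mm, in the coordinates of the camera as it stood for that picture, good to about 4 mm: the middle of the surface that is visible of it).
- spot_point(camera, label): "position" ([x, y, z] in mm, in the coordinates of the camera as it stood for that picture, good to about 4 mm: a listed point, or the origin of a listed thing).
The state is a dict: "time": time; "joint_positions": joint angles; "dq": joint speeds; "tau": joint torques, N m; "tool_pos": TCP position; "tcp_rot": TCP orientation; "contact_force": force on the tool from outside, world axes, zero at the start; "moment": the same for the moment, N m; "grip_width": finger opening in mm.
Only numpy, scipy, OpenCV 4.12 (cv2) and the standard library are available. Lean on these libraries where they do the work, as an engineer would, in place of code of your own. Each camera call takes 0.05 s, during which the arm holds its last target.

## Working session

There is one attempt and no reset: what is moved stays moved. The work goes in short steps, Python scripts to look and compute and a shell command to move; the robot and the scene stay as the last step left them, time stands still between calls to the robot, and variables do not carry over. Pictures are saved under pics/ and viewed, and the job is handed in when it is done.

```bash
mkdir -p pics; ls; cat > h.py <<'E'
from plant import *
import numpy as np, cv2
def snap(cam,name):
    c=capture(cam); cv2.imwrite(f'pics/{name}.png',c['img'][:,:,::-1]); return c
def w(c,p): return (np.array(c['world_from_camera'])@np.r_[p,1])[:3]
E
python3 - <<'E'
from h import *
o=get_obs(); print({k:np.round(v,3).tolist() for k,v in o.items()})
for cam in ('scene','top'):
    c=snap(cam,cam+'0'); print(cam,c['vertical_fov'],c['cx'],c['cy'],[k for k in c]); print(np.round(c['world_from_camera'],3).tolist())
    for n in ['bin','batten','pad','pad_top','brass_pipe','brass_pipe_top','steel_pipe','tee','tray','bottle','tape','wrench']:
        for d in spot_point(cam,n): print(' ',n,round(d['score'],2),np.round(w(c,d['position'])).tolist())
E
```

```text
pics
{'time': 0.0, 'joint_positions': [1.165, 0.343, 1.525, -0.0, 1.275, -0.146], 'dq': [0.001, 0.002, -0.0, 0.001, -0.001, -0.001], 'tau': [0.0, -43.124, -24.423, 0.072, 0.056, -0.0], 'tool_pos': [134.682, 507.034, 248.041], 'tcp_rot': [-3.141, 0.002, 1.311], 'contact_force': [0.087, -0.2, 0.719], 'moment': [0.003, 0.016, 0.016], 'grip_width': 91.883}
scene 57.36175643377015 318.02174014526366 195.20928292474764 ['img', 'vertical_fov', 'cx', 'cy', 'world_from_camera']
[[0.212, -0.743, 0.635, 1295.122], [0.977, 0.162, -0.137, -102.495], [-0.002, 0.65, 0.76, 950.2], [0.0, 0.0, 0.0, 1.0]]
  bin 0.87 [529.0, 0.0, 6.0]
  batten 0.91 [515.0, 59.0, 4.0]
  brass_pipe 0.66 [524.0, -59.0, 21.0]
  brass_pipe_top 0.76 [477.0, 92.0, 110.0]
  steel_pipe 0.79 [489.0, -144.0, 6.0]
  tee 0.86 [796.0, -22.0, 0.0]
  tee 0.72 [612.0, -133.0, 5.0]
  tee 0.6 [789.0, -247.0, 1.0]
  tray 0.95 [492.0, -399.0, 2.0]
  bottle 0.88 [669.0, -341.0, 2.0]
  bottle 0.43 [514.0, 62.0, 5.0]
  tape 0.8 [620.0, 410.0, 2.0]
  tape 0.25 [383.0, 456.0, -1.0]
  wrench 0.68 [382.0, 455.0, -3.0]
top 56.179585920556875 321.74
[... 183 characters left out ...]
7.314], [0.0, 0.0, 0.0, 1.0]]
  bin 0.57 [535.0, -0.0, -3.0]
  batten 0.63 [521.0, 67.0, 4.0]
  batten 0.55 [533.0, -0.0, -4.0]
  batten 0.34 [489.0, -397.0, 1.0]
  pad 0.75 [615.0, -121.0, 3.0]
  pad_top 0.52 [611.0, -118.0, 8.0]
  brass_pipe 0.69 [610.0, -127.0, 12.0]
  brass_pipe 0.64 [524.0, -56.0, 23.0]
  brass_pipe_top 0.87 [474.0, 94.0, 109.0]
  brass_pipe_top 0.74 [614.0, -120.0, 3.0]
  steel_pipe 0.58 [493.0, -138.0, 8.0]
  tee 0.7 [789.0, -244.0, -4.0]
  tee 0.6 [798.0, -26.0, -3.0]
  tee 0.54 [610.0, -128.0, 6.0]
  tray 0.61 [489.0, -398.0, 0.0]
  bottle 0.91 [669.0, -339.0, -2.0]
  bottle 0.48 [612.0, -128.0, 8.0]
  tape 0.77 [619.0, 416.0, -0.0]
  wrench 0.7 [385.0, 459.0, -5.0]
```

View pics/scene0.png

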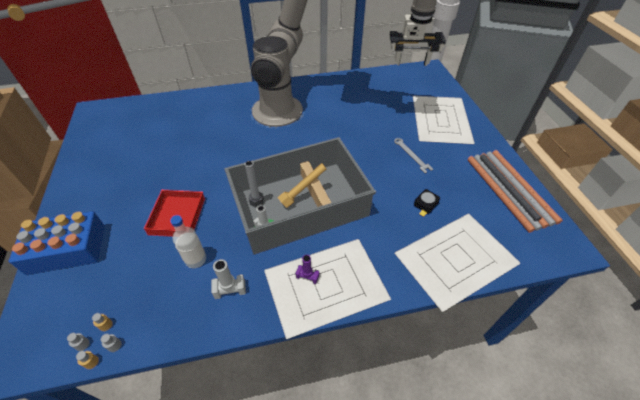

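View pics/top0.png

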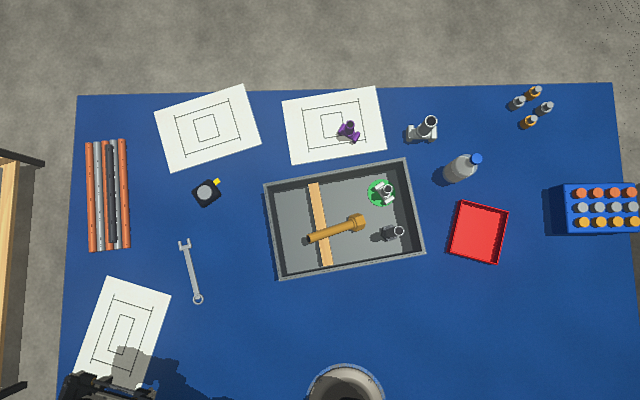

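```bash
cat >> h.py <<'E'
def ray(c,u,v,z):
    f=200/np.tan(np.radians(c['vertical_fov'])/2); T=np.array(c['world_from_camera'])
    d=T[:3,:3]@np.array([(u-c['cx'])/f,-(v-c['cy'])/f,-1]); o=T[:3,3]; return (o+d*(z-o[2])/d[2])
def proj(c,p):
    f=200/np.tan(np.radians(c['vertical_fov'])/2); T=np.linalg.inv(np.array(c['world_from_camera']))
    q=T[:3,:3]@np.array(p)+T[:3,3]; return np.array([c['cx']+f*q[0]/-q[2], c['cy']-f*q[1]/-q[2]])
E
python3 - <<'E'
from h import *
c=capture('top'); im=c['img'][:,:,::-1]
cv2.imwrite('pics/t1.png',cv2.resize(im[145:290,250:440],None,fx=4,fy=4,interpolation=cv2.INTER_CUBIC))
for u,v in [(264,184),(405,158),(426,251),(279,279)]: print(np.round(ray(c,u,v,125)))
s=capture('scene'); im=s['img'][:,:,::-1]
cv2.imwrite('pics/s1.png',cv2.resize(im[135:260,215:385],None,fx=4,fy=4,interpolation=cv2.INTER_CUBIC))
E
```

```text
[625. 215. 125.]
[ 691. -173.  125.]
[ 438. -218.  125.]
[369. 173. 125.]
```

View pics/t1.png

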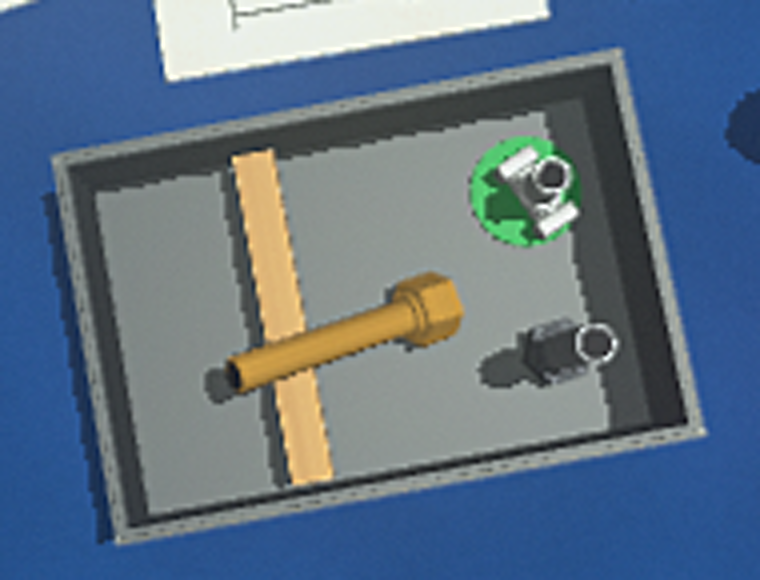

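View pics/s1.png

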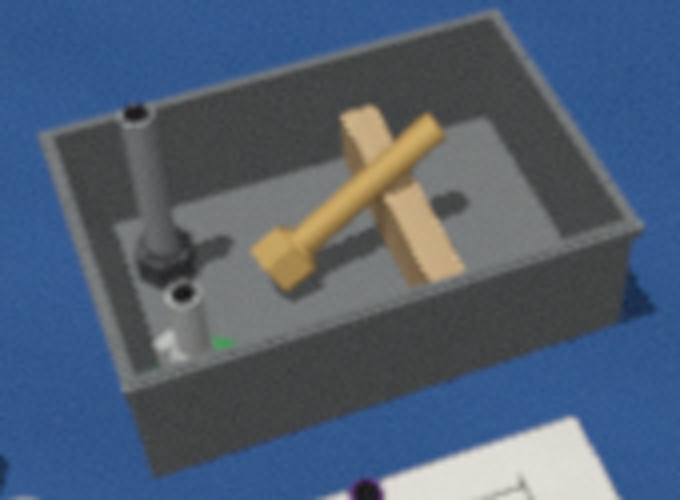

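```bash
python3 - <<'E'
from h import *
c=capture('top'); s=capture('scene')
print('tee top', ray(c,250+551/4-.4,145+176/4-.4,112), ray(s,215+184/4-.4,135+293/4-.4,112))
print('steel top', ray(c,250+598/4-.4,145+343/4-.4,185), ray(s,215+137/4-.4,135+113/4-.4,185))
print('pad', ray(c,250+526/4-.4,145+192/4-.4,8))
print('tee collars top z40', ray(c,250+517/4,145+162/4,40),ray(c,250+560/4,145+219/4,40))
print('brass top edge centre', ray(c,250+234/4-.4,145+373/4-.4,109), ray(s,215+432/4-.4,135+126/4-.4,112))
im=c['img'][:,:,::-1]
for p in [(449,205),(507,205),(500,262),(450,262)]: print(ray(c,*p,35))
cv2.imwrite('pics/t2.png',cv2.resize(im[140:280,430:530],None,fx=4,fy=4))
E
```

```text
tee top [ 608.74320263 -124.0913667   112.        ] [ 606.26477786 -126.59659738  112.        ]
steel top [ 490.92805079 -139.09133278  185.        ] [ 487.57148454 -139.47075882  185.        ]
pad [ 612.44078694 -120.201557      8.        ]
tee collars top z40 [ 629.22120651 -111.26618381   40.        ] [ 586.34216602 -141.33495162   40.        ]
brass top edge centre [476.8449208   95.75116512 109.        ] [476.58413107  88.90908273 112.        ]
[ 568.614175   -313.49370958   35.        ]
[ 565.92038557 -480.93284189   35.        ]
[ 402.24656241 -449.12982301   35.        ]
[ 403.87846162 -307.33893222   35.        ]
```

View pics/t2.png

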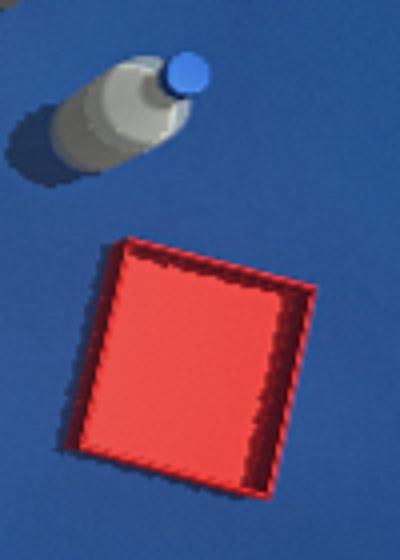

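```bash
python3 -m handwheel '{"translation":[[0.2,-0.26,0],[0.2,-0.26,0],[0.2,-0.26,0],[0.2,-0.26,0],[0.2,-0.26,0],[0.2,-0.26,0],[0.2,-0.26,0],[0.2,-0.26,0]],"twist":[0,0,0,0,0,0,0,0]}' 105
```

```text
time: 2.5
tool_pos: [379.4, 187.9, 249.5]
tcp_rot: [3.138, -0.004, 1.318]
contact_force: [0.9, 0.5, 0.4]
grip_width: 53.6
```

```bash
python3 -m handwheel '{"translation":[[0.19,-0.26,0],[0.19,-0.26,0],[0.19,-0.26,0],[0.19,-0.26,0],[0.19,-0.26,0],[0.19,-0.26,0],[0.185,-0.26,-0.1],[0.18,-0.25,-0.1]],"twist":[0,0,0,0,0,0,0,0]}'; python3 - <<'E'
from h import *
c=snap('top','t3');cv2.imwrite('pics/t3.png',cv2.resize(c['img'][130:290,250:450,::-1],None,fx=4,fy=4,interpolation=cv2.INTER_CUBIC))
E
```

```text
time: 3.5
tool_pos: [612.8, -134.8, 221.1]
tcp_rot: [3.132, -0.006, 1.316]
contact_force: [0.4, 0.6, 0.5]
grip_width: 53.9
```

View pics/t3.png

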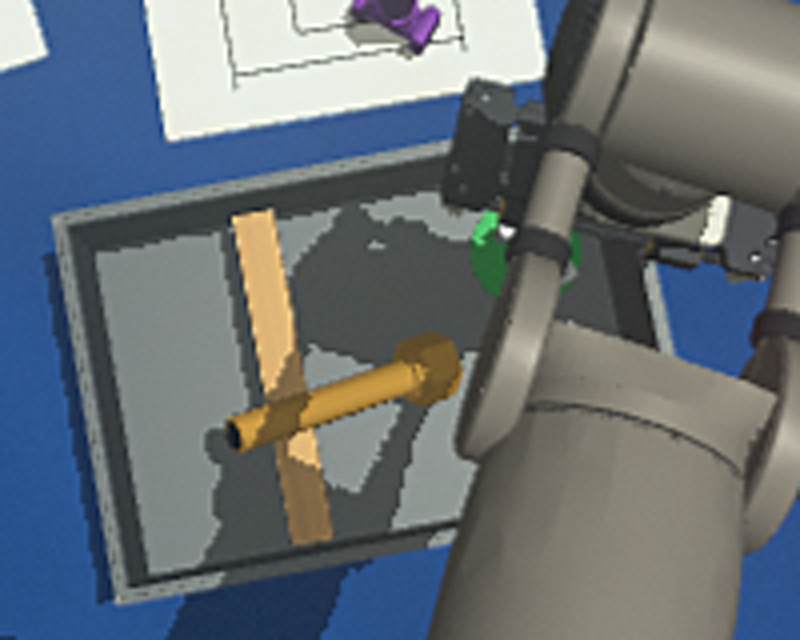

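```bash
python3 -m handwheel '{"translation":[[-0.033,0.058,0],[0,0,-0.1],[0,0,-0.15],[0,0,-0.15],[0,0,-0.15],[0,0,-0.15],[0,0,-0.1],[0,0,0]],"twist":[0,0,0,0,0,0,0,0]}'
```

```text
time: 4.55
tool_pos: [605.7, -123.5, 92.9]
tcp_rot: [3.134, -0.005, 1.32]
contact_force: [-0.9, -0.4, 1.1]
grip_width: 53.8
```

```bash
python3 -m handwheel '{"translation":[[0.012,-0.01,0],[0,0,0],[0,0,0],[0,0,0],[0,0,0],[0,0,0.1],[0,0,0.2],[0,0,0.2]],"twist":[0,0,0,0,0,0,0,0]}' 255; python3 - <<'E'
from h import *
s=capture('scene');cv2.imwrite('pics/s4.png',cv2.resize(s['img'][90:280,180:400,::-1],None,fx=3,fy=3,interpolation=cv2.INTER_CUBIC))
E
```

```text
time: 5.55
tool_pos: [607.2, -124.7, 171.4]
tcp_rot: [3.136, -0.005, 1.32]
contact_force: [0.9, -1.3, -1.3]
grip_width: 25.6
```

View pics/s4.png

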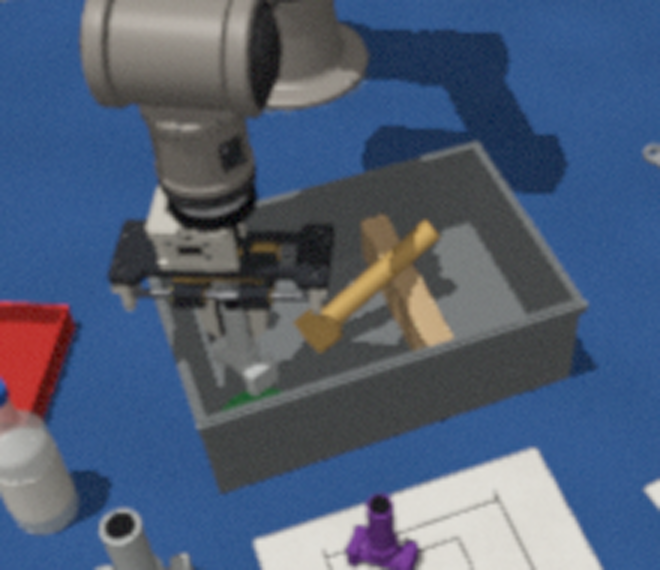

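```bash
python3 -m handwheel '{"translation":[[0,0,0.2],[0,0,0.25],[-0.1,-0.2,0.04],[-0.14,-0.32,0],[-0.14,-0.32,0],[-0.14,-0.32,0],[-0.14,-0.32,0],[-0.12,-0.3,0]],"twist":[0,0,0,0,0,0,0,0]}'
```

```text
time: 6.6
tool_pos: [489.7, -395.9, 257.6]
tcp_rot: [3.12, -0.003, 1.328]
contact_force: [0.7, 0.9, -2.6]
grip_width: 25.4
```

```bash
python3 - <<'E'
from h import *
s=snap('scene','s5');c=snap('top','t5')
a=s['img'][100:300,120:340,::-1];b=c['img'][140:340,390:610,::-1]
cv2.imwrite('pics/st5.png',cv2.resize(np.hstack([a,b]),None,fx=1.8,fy=1.8,interpolation=cv2.INTER_CUBIC))
o=get_obs();print(o['tool_pos'])
for cam,cc in(('scene',s),('top',c)):
  for n in('tee','tray'):
    for d in spot_point(cam,n): print(cam,n,round(d['score'],2),np.round(w(cc,d['position'])).tolist())
E
```

```text
[ 488.12067253 -398.99780118  257.13179861]
scene tee 0.96 [793.0, -249.0, 2.0]
scene tee 0.79 [797.0, -28.0, 0.0]
scene tee 0.58 [491.0, -403.0, 173.0]
scene tray 0.55 [490.0, -399.0, 2.0]
top tee 0.84 [793.0, -31.0, -0.0]
top tee 0.77 [792.0, -245.0, -6.0]
top tee 0.46 [491.0, -406.0, 170.0]
top tray 0.71 [487.0, -397.0, 1.0]
```

View pics/st5.png

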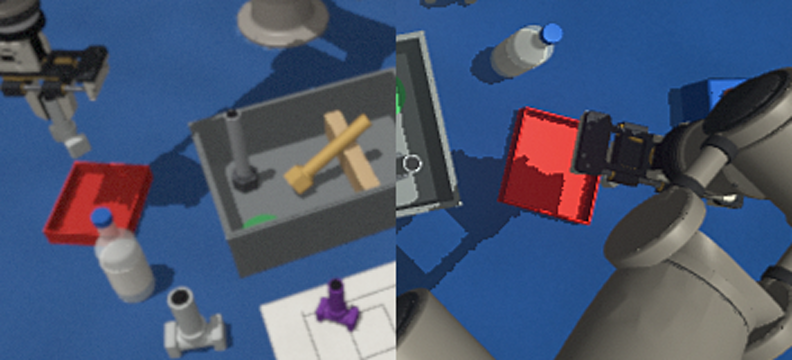

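```bash
python3 -m handwheel '{"translation":[[0,0,-0.15],[0,0,-0.2],[0,0,-0.2],[0,0,-0.2],[0,0,-0.15],[0,0,-0.1],[0,0,-0.06],[0,0,-0.02]],"twist":[0,0,0,0,0,0,0,0]}'
```

```text
time: 7.9
tool_pos: [497.7, -383.9, 94.4]
tcp_rot: [3.114, -0.001, 1.343]
contact_force: [0.6, 0.6, -1.8]
grip_width: 25.6
```

```bash
python3 -m handwheel '{"translation":[[-0.03,-0.05,-0.015],[0,0,-0.015],[0,0,-0.01],[0,0,0],[0,0,0],[0,0,0],[0,0,0],[0,0,0]],"twist":[0,0,0,0,0,0,0,0]}'
```

```text
time: 8.9
tool_pos: [493.9, -393.7, 91.8]
tcp_rot: [3.109, 0.002, 1.342]
contact_force: [0.3, -0.5, -0.8]
grip_width: 25.6
```

```bash
python3 -m handwheel '{"translation":[[0,0,0],[0,0,0],[0,0,0],[0,0,0.1],[0,0,0.2],[0,0,0.25],[0,0,0.25],[0,0,0.25]],"twist":[0,0,0,0,0,0,0,0]}' 100; python3 - <<'E'
from h import *
s=snap('scene','s6');c=snap('top','t6')
a=s['img'][100:300,120:340,::-1];b=c['img'][140:340,390:610,::-1]
cv2.imwrite('pics/st6.png',cv2.resize(np.hstack([a,b]),None,fx=1.8,fy=1.8,interpolation=cv2.INTER_CUBIC))
E
```

```text
time: 9.9
tool_pos: [493.1, -392.9, 256.1]
tcp_rot: [3.11, 0.001, 1.342]
contact_force: [0.4, -0.8, 0.1]
grip_width: 56.0
```

View pics/st6.png

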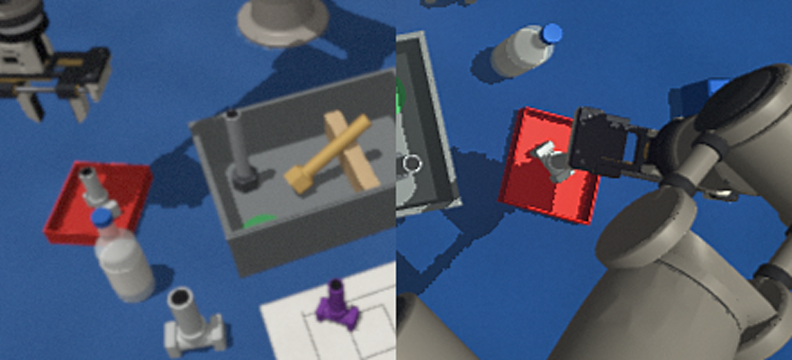

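```bash
python3 -m handwheel '{"translation":[[0,0.25,0],[0,0.3,0],[0,0.3,0],[0,0.3,0],[0,0.3,0],[0,0.3,0],[0,0.3,0],[0,0.3,0]],"twist":[-0.1,-0.1,-0.1,-0.1,-0.1,-0.1,-0.05,0]}'
```

```text
time: 11.0
tool_pos: [492.0, -34.2, 264.2]
tcp_rot: [3.097, 0.005, 0.28]
contact_force: [0.6, -0.2, -0.7]
grip_width: 55.9
```

```bash
python3 -m handwheel '{"translation":[[-0.02,0.16,0],[-0.02,0.16,0],[-0.02,0.16,-0.1],[-0.02,0.16,-0.1],[-0.01,0.16,-0.1],[0,0,-0.1],[0,0,-0.1],[0,0,0]],"twist":[0.02,0,0,0,0,0,0,0]}'; python3 - <<'E'
from h import *
s=snap('scene','s7');c=snap('top','t7')
a=s['img'][90:290,200:420,::-1];b=c['img'][140:340,230:450,::-1]
cv2.imwrite('pics/st7.png',cv2.resize(np.hstack([a,b]),None,fx=1.8,fy=1.8,interpolation=cv2.INTER_CUBIC))
for cam,cc in(('scene',s),('top',c)):
  for n in('brass_pipe','brass_pipe_top'):
    for d in spot_point(cam,n): print(cam,n,round(d['score'],2),np.round(w(cc,d['position'])).tolist())
o=get_obs();print(o['tool_pos'],o['tcp_rot'])
E
```

```text
time: 12.0
tool_pos: [476.3, 93.7, 191.0]
tcp_rot: [3.095, -0.001, 0.319]
contact_force: [-0.2, 0.2, -0.1]
grip_width: 55.4
scene brass_pipe 0.65 [527.0, -58.0, 24.0]
scene brass_pipe_top 0.85 [475.0, 91.0, 109.0]
[477.40334331  93.58548451 192.12791203] [ 3.09437019 -0.00374782  0.31842259]
```

View pics/st7.png

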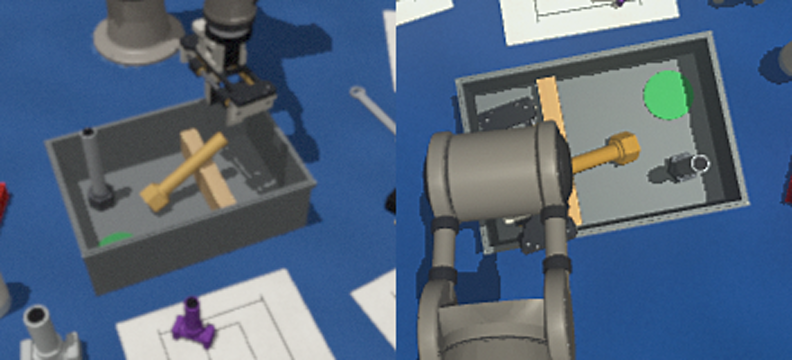

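```bash
python3 -m handwheel '{"translation":[[0.005,-0.05,0],[0,0,-0.1],[0,0,-0.12],[0,0,-0.12],[0,0,-0.12],[0,0,-0.1],[0,0,0],[0,0,0]],"twist":[0,0,0,0,0,0,0,0]}'; python3 - <<'E'
from h import *
s=snap('scene','s8')
cv2.imwrite('pics/s8.png',cv2.resize(s['img'][90:260,210:400,::-1],None,fx=4,fy=3.5,interpolation=cv2.INTER_CUBIC))
E
```

```text
time: 13.3
tool_pos: [480.3, 82.3, 108.5]
tcp_rot: [3.092, -0.009, 0.317]
contact_force: [0.1, -0.9, 0.8]
grip_width: 56.0
```

View pics/s8.png

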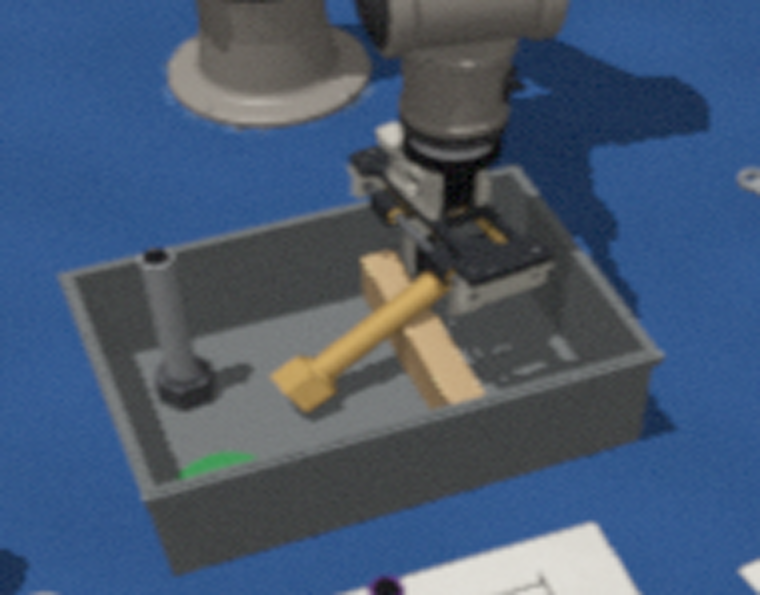

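```bash
python3 -m handwheel '{"translation":[[0,0.02,0],[0,0,0],[0,0,0],[0,0,0],[0,0,0],[0.01,-0.03,0.06],[0.01,-0.03,0.06],[0.01,-0.03,0.06]],"twist":[0,0,0,0,0,0,0,0]}' 255; python3 - <<'E'
from h import *
s=snap('scene','s9')
cv2.imwrite('pics/s9.png',cv2.resize(s['img'][90:260,210:400,::-1],None,fx=4,fy=3.5,interpolation=cv2.INTER_CUBIC))
E
```

```text
time: 14.35
tool_pos: [484.6, 71.5, 137.6]
tcp_rot: [3.093, -0.008, 0.317]
contact_force: [0.9, 0.1, -3.2]
grip_width: 25.1
```

View pics/s9.png

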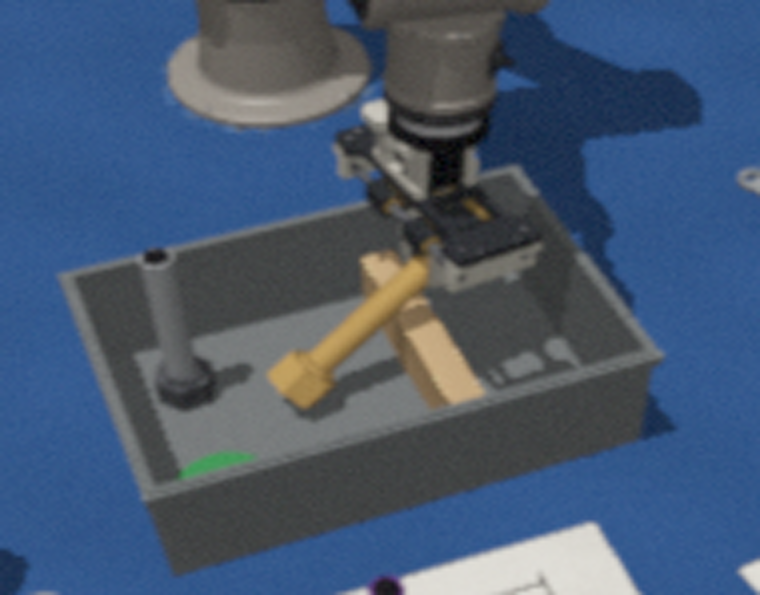

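```bash
cat >> h.py <<'E'
def pipe():
    o=get_obs(); print('tcp',np.round(o['tool_pos'],1),np.round(o['tcp_rot'],3),'F',np.round(o['contact_force'],1),'g',round(float(o['grip_width']),1),'t',o['time'])
    for cam in('scene','top'):
        cc=capture(cam)
        for n in('brass_pipe','brass_pipe_top'):
            for d in spot_point(cam,n)[:2]: print(cam,n,round(d['score'],2),np.round(w(cc,d['position'])).tolist())
E
python3 -c "
from h import *
pipe()"
```

```text
tcp [485.6  71.1 138.9] [ 3.091 -0.011  0.317] F [ 0.1 -0.5 -1.2] g 25.1 t 14.4
scene brass_pipe 0.72 [527.0, -64.0, 32.0]
scene brass_pipe 0.24 [617.0, -120.0, 13.0]
scene brass_pipe_top 0.56 [484.0, 76.0, 139.0]
top brass_pipe 0.75 [525.0, -52.0, 28.0]
```

```bash
python3 -m handwheel '{"translation":[[0.018,-0.057,0.065],[0.02,-0.062,0.06],[0.021,-0.067,0.055],[0.023,-0.072,0.05],[0.024,-0.076,0.045],[0.025,-0.08,0.035],[0,0,0],[0,0,0]],"twist":[0,0,0,0,0,0,0,0]}'; python3 - <<'E'
from h import *
pipe()
s=snap('scene','s10')
cv2.imwrite('pics/s10.png',cv2.resize(s['img'][90:260,210:400,::-1],None,fx=4,fy=3.5,interpolation=cv2.INTER_CUBIC))
E
```

```text
time: 15.7
tool_pos: [505.2, 4.6, 186.4]
tcp_rot: [3.093, -0.008, 0.316]
contact_force: [-0.6, 0.0, -2.8]
grip_width: 25.5
tcp [505.2   4.6 186.4] [ 3.093 -0.008  0.316] F [-0.6  0.  -2.8] g 25.5 t 15.7
scene brass_pipe 0.9 [548.0, -121.0, 73.0]
scene brass_pipe_top 0.86 [503.0, 10.0, 186.0]
scene brass_pipe_top 0.41 [490.0, -144.0, 7.0]
top brass_pipe 0.69 [542.0, -120.0, 73.0]
```

View pics/s10.png

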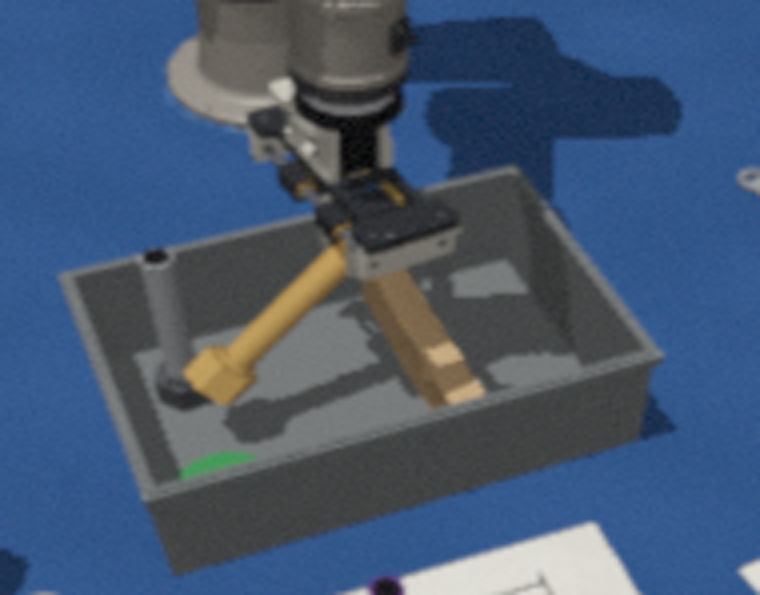

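```bash
python3 -m handwheel '{"translation":[[0.1,0.017,0.01],[0.1,0.017,0.01],[0.1,0.017,0.01],[0.1,0.017,0.01],[0.1,0.017,0],[0.06,0.01,0],[0,0,0],[0,0,0]],"twist":[0,0,-0.03,-0.03,-0.03,0,0,0]}'; python3 - <<'E'
from h import *
pipe()
s=snap('scene','s11');c=snap('top','t11')
a=s['img'][90:290,200:420,::-1];b=c['img'][140:340,230:450,::-1]
cv2.imwrite('pics/st11.png',cv2.resize(np.hstack([a,b]),None,fx=1.8,fy=1.8,interpolation=cv2.INTER_CUBIC))
E
```

```text
time: 17.05
tool_pos: [590.6, 20.9, 191.7]
tcp_rot: [3.093, -0.005, 0.175]
contact_force: [0.5, 0.1, -2.7]
grip_width: 25.2
tcp [590.6  20.9 191.7] [ 3.093 -0.005  0.175] F [ 0.5  0.1 -2.7] g 25.2 t 17.05
scene brass_pipe 0.79 [614.0, -114.0, 79.0]
scene brass_pipe 0.39 [669.0, -340.0, 1.0]
scene brass_pipe_top 0.93 [589.0, 29.0, 193.0]
scene brass_pipe_top 0.23 [497.0, -399.0, 4.0]
top brass_pipe 0.88 [611.0, -106.0, 79.0]
top brass_pipe_top 0.65 [669.0, -339.0, 3.0]
```

View pics/st11.png

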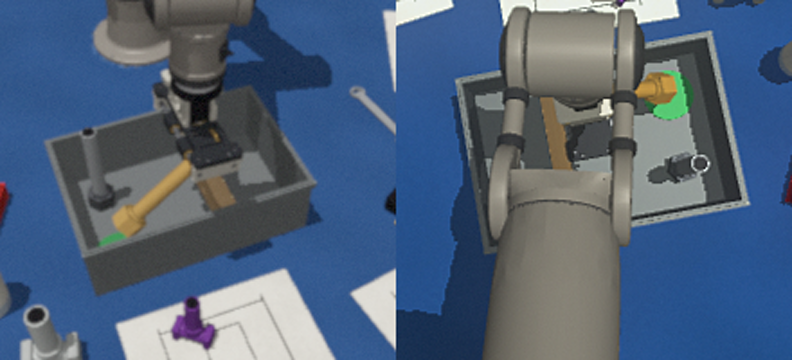

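```bash
python3 -m handwheel '{"translation":[[0.017,-0.098,0],[0.017,-0.098,0],[0.017,-0.098,0],[0.014,-0.08,0],[0.014,-0.08,0],[0.014,-0.08,0],[0.014,-0.08,0],[0.014,-0.08,0]],"twist":[0,0,0,0,0,0,0,0]}'; python3 - <<'E'
from h import *
pipe()
s=snap('scene','s12');c=snap('top','t12')
a=s['img'][90:290,200:420,::-1];b=c['img'][140:340,230:450,::-1]
cv2.imwrite('pics/st12.png',cv2.resize(np.hstack([a,b]),None,fx=1.8,fy=1.8,interpolation=cv2.INTER_CUBIC))
E
```

```text
time: 18.45
tool_pos: [610.2, -81.7, 195.6]
tcp_rot: [3.108, -0.012, 0.175]
contact_force: [0.1, 2.8, -1.7]
grip_width: 25.6
tcp [610.2 -81.7 195.6] [ 3.108 -0.012  0.175] F [ 0.1  2.8 -1.7] g 25.6 t 18.45
scene brass_pipe 0.59 [623.0, -163.0, 40.0]
scene brass_pipe 0.47 [615.0, 410.0, 5.0]
```

View pics/st12.png

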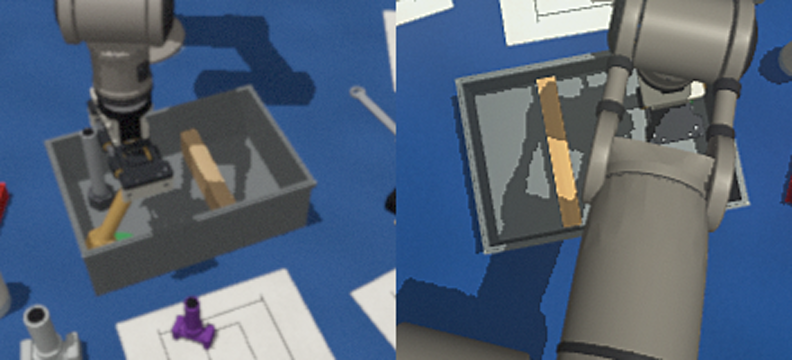

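```bash
python3 -m handwheel '{"translation":[[0.01,-0.059,0],[0.01,-0.059,0],[0.01,-0.059,0],[0.01,-0.059,0],[0.01,-0.059,0],[0.01,-0.059,0],[0.01,-0.059,0],[0.01,-0.05,0]],"twist":[0,0,0,0,0,0,0,0]}'; python3 - <<'E'
from h import *
pipe()
s=snap('scene','s13')
cv2.imwrite('pics/s13.png',cv2.resize(s['img'][90:260,200:390,::-1],None,fx=4,fy=3.5,interpolation=cv2.INTER_CUBIC))
E
```

```text
time: 19.85
tool_pos: [622.7, -153.4, 195.9]
tcp_rot: [3.11, -0.012, 0.176]
contact_force: [-0.6, 2.5, -2.3]
grip_width: 25.7
tcp [ 622.7 -153.4  195.9] [ 3.11  -0.012  0.176] F [-0.6  2.5 -2.3] g 25.7 t 19.85
scene brass_pipe 0.54 [624.0, -159.0, 22.0]
scene brass_pipe 0.2 [490.0, -400.0, 4.0]
```

View pics/s13.png

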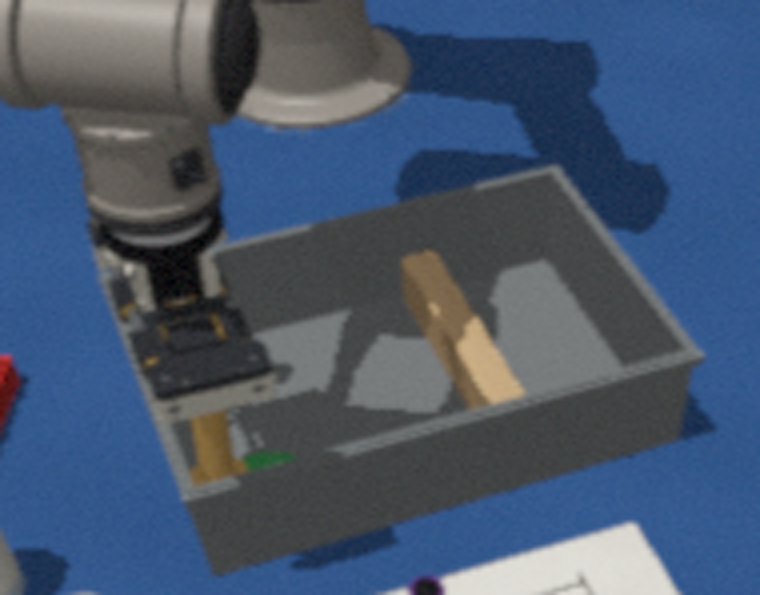

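```bash
python3 -m handwheel '{"translation":[[0.003,-0.015,0],[0.003,-0.015,0],[0,0,0],[0,0,0],[0,0,0],[0,0,0],[0,0,0],[0,0,0]],"twist":[0,0,0,0,0,0,0,0]}'; python3 - <<'E'
from h import *
pipe()
E
```

```text
time: 21.2
tool_pos: [623.4, -156.3, 196.0]
tcp_rot: [3.111, -0.012, 0.178]
contact_force: [-0.2, 2.9, -2.4]
grip_width: 25.2
tcp [ 623.4 -156.3  196. ] [ 3.111 -0.012  0.178] F [-0.2  2.9 -2.4] g 25.2 t 21.2
scene brass_pipe 0.53 [626.0, -157.0, 22.0]
top brass_pipe_top 0.46 [517.0, 67.0, 4.0]
```

```bash
python3 -m handwheel '{"translation":[[-0.02,0.06,0],[-0.02,0.06,0],[-0.02,0.06,0],[-0.02,0.06,0],[0,0,0],[0,0,0],[0,0,0],[0,0,0]],"twist":[0,0,0,0,0,0,0,0]}'; python3 - <<'E'
from h import *
pipe()
s=snap('scene','s14')
cv2.imwrite('pics/s14.png',cv2.resize(s['img'][130:240,200:320,::-1],None,fx=6,fy=5,interpolation=cv2.INTER_CUBIC))
E
```

```text
time: 22.5
tool_pos: [611.0, -118.9, 196.4]
tcp_rot: [3.107, -0.013, 0.178]
contact_force: [-0.0, 0.4, -3.3]
grip_width: 25.2
tcp [ 611.  -118.9  196.4] [ 3.107 -0.013  0.178] F [-0.   0.4 -3.3] g 25.2 t 22.5
scene brass_pipe 0.8 [611.0, -125.0, 25.0]
top brass_pipe 0.72 [614.0, -121.0, 6.0]
top brass_pipe 0.38 [614.0, -119.0, 23.0]
top brass_pipe_top 0.58 [609.0, -111.0, 204.0]
```

View pics/s14.png

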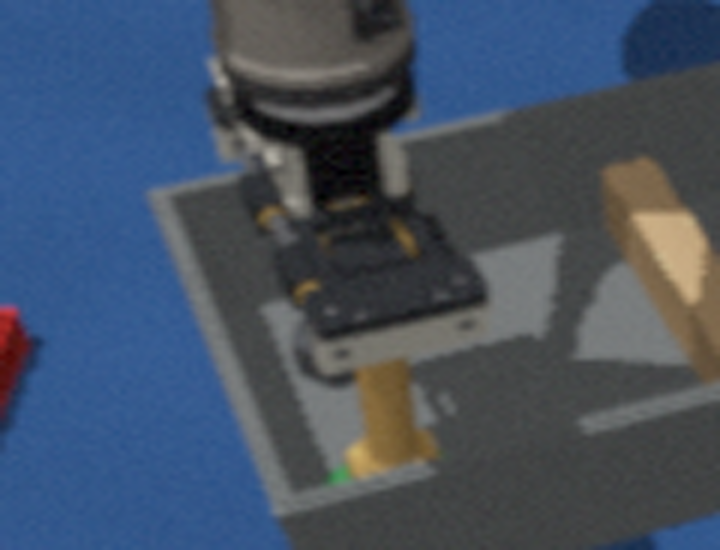

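```bash
python3 -m handwheel '{"translation":[[0.003,-0.003,-0.02],[0.003,0,-0.02],[0,0,-0.02],[0,0,-0.01],[0,0,-0.01],[0,0,-0.01],[0,0,0],[0,0,0]],"twist":[0,0,0,0,0,0,0,0]}'; python3 - <<'E'
from h import *
c=capture('scene'); print(proj(c,(611,-120,40)),proj(c,(611,-120,100)))
E
```

```text
time: 23.85
tool_pos: [612.1, -119.3, 182.9]
tcp_rot: [3.107, -0.014, 0.178]
contact_force: [-0.3, 0.2, -2.2]
grip_width: 25.7
[265.74926921 223.27091951] [263.50584742 211.24046519]
```

```bash
python3 -m handwheel '{"translation":[[0,0,-0.008],[0,0,-0.008],[0,0,-0.008],[0,0,0],[0,0,0],[0,0,0],[0,0,0],[0,0,0]],"twist":[0,0,0,0,0,0,0,0]}'; python3 - <<'E'
from h import *
pipe()
s=snap('scene','s15')
cv2.imwrite('pics/s15.png',cv2.resize(s['img'][130:240,200:320,::-1],None,fx=6,fy=5,interpolation=cv2.INTER_CUBIC))
E
```

```text
time: 24.9
tool_pos: [612.5, -119.8, 182.8]
tcp_rot: [3.104, -0.016, 0.179]
contact_force: [-1.3, -0.5, 1.5]
grip_width: 25.3
tcp [ 612.5 -119.8  182.8] [ 3.104 -0.016  0.179] F [-1.3 -0.5  1.5] g 25.3 t 24.9
scene brass_pipe 0.7 [615.0, -127.0, 7.0]
top brass_pipe 0.44 [609.0, -117.0, 6.0]
top brass_pipe_top 0.55 [612.0, -111.0, 190.0]
```

View pics/s15.png

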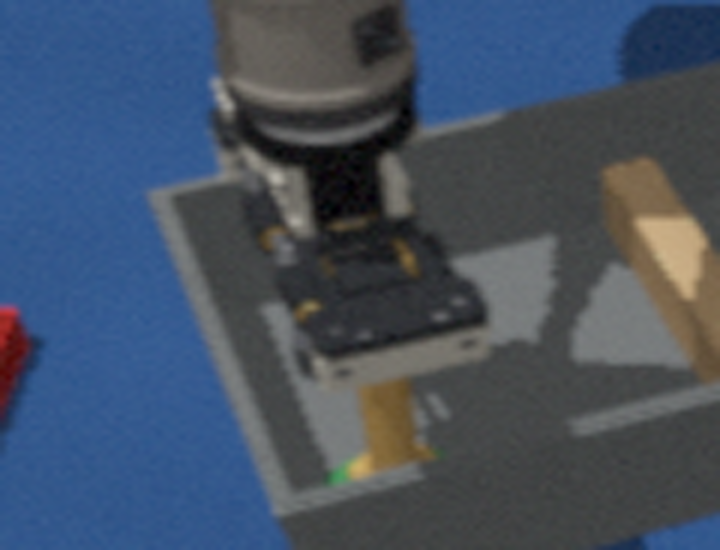

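```bash
python3 -m handwheel '{"translation":[[0,-0.01,-0.01],[0,0,-0.01],[0,0,0],[0,0,0],[0,0,0],[0,0,0],[0,0,0],[0,0,0]],"twist":[0,0,0,0,0,0,0,0]}'; python3 - <<'E'
from h import *
pipe()
E
```

```text
time: 26.25
tool_pos: [613.3, -121.7, 182.7]
tcp_rot: [3.102, -0.02, 0.179]
contact_force: [-0.8, 0.6, 2.4]
grip_width: 25.4
tcp [ 613.3 -121.7  182.7] [ 3.102 -0.02   0.179] F [-0.8  0.6  2.4] g 25.4 t 26.25
scene brass_pipe 0.47 [612.0, -124.0, 10.0]
top brass_pipe 0.46 [614.0, -119.0, 9.0]
top brass_pipe 0.27 [615.0, -123.0, 4.0]
top brass_pipe_top 0.43 [610.0, -115.0, 192.0]
top brass_pipe_top 0.21 [488.0, -398.0, -2.0]
```

```bash
python3 -m handwheel '{"translation":[[0,0,0],[0,0,0],[0,0,0],[0,0,0],[0,0,0],[0,0,0],[0,0,0],[0,0,0]],"twist":[0,0,0,0,0,0,0,0]}' 130; python3 - <<'E'
from h import *
pipe()
E
```

```text
time: 27.55
tool_pos: [614.3, -122.1, 182.1]
tcp_rot: [3.101, -0.022, 0.179]
contact_force: [0.0, -0.2, 0.2]
grip_width: 44.9
tcp [ 614.3 -122.1  182.1] [ 3.101 -0.022  0.179] F [ 0.  -0.2  0.2] g 44.9 t 27.55
scene brass_pipe 0.45 [614.0, -125.0, 8.0]
top brass_pipe 0.49 [534.0, 0.0, -3.0]
top brass_pipe 0.47 [614.0, -120.0, 6.0]
top brass_pipe_top 0.37 [611.0, -122.0, 190.0]
```

Released, standing. Raising straight up and clear, then looking.

```bash
python3 -m handwheel '{"translation":[[0,0,0.06],[0,0,0.1],[0,0,0.15],[0,0,0.2],[0,0,0.1],[0,0.2,0],[0,0.3,0],[0,0.3,0]],"twist":[0,0,0,0,0,0,0,0]}'; python3 -m handwheel '{"translation":[[-0.1,0.3,0],[-0.1,0.3,0],[-0.1,0.3,0],[-0.1,0.3,0],[-0.1,0.3,0],[-0.1,0.1,0],[0,0,0],[0,0,0]],"twist":[0,0,0,0,0,0,0,0]}';  python3 - <<'E'
from h import *
pipe()
s=snap('scene','s17');c=snap('top','t17')
a=s['img'][100:300,130:350,::-1];b=c['img'][140:340,290:510,::-1]
cv2.imwrite('pics/st17.png',cv2.resize(np.hstack([a,b]),None,fx=1.8,fy=1.8,interpolation=cv2.INTER_CUBIC))
for cam,cc in(('scene',s),('top',c)):
  for n in('tee','steel_pipe','bottle','tape','wrench','pad_top'):
    for d in spot_point(cam,n): print(cam,n,round(d['score'],2),np.round(w(cc,d['position'])).tolist())
E
```

```text
time: 28.85
tool_pos: [615.0, -2.9, 285.9]
tcp_rot: [3.097, -0.031, 0.173]
contact_force: [0.6, 0.4, 0.5]
grip_width: 45.1
time: 29.85
tool_pos: [522.5, 246.1, 295.8]
tcp_rot: [3.096, -0.044, 0.176]
contact_force: [0.3, -0.5, 0.3]
grip_width: 44.8
tcp [522.5 246.1 295.8] [ 3.096 -0.044  0.176] F [ 0.3 -0.5  0.3] g 44.8 t 29.85
scene brass_pipe 0.73 [615.0, -124.0, 10.0]
scene brass_pipe_top 0.76 [619.0, -122.0, 189.0]
top brass_pipe 0.51 [610.0, -121.0, 6.0]
top brass_pipe_top 0.85 [612.0, -120.0, 189.0]
scene tee 0.72 [797.0, -25.0, 2.0]
scene tee 0.55 [792.0, -248.0, 1.0]
scene tee 0.2 [526.0, -2.0, 4.0]
scene bottle 0.94 [670.0, -341.0, -0.0]
scene tape 0.2 [528.0, -4.0, 6.0]
scene wrench 0.81 [384.0, 455.0, -3.0]
scene wrench 0.44 [491.0, -399.0, 1.0]
top tee 0.93 [790.0, -245.0, -4.0]
top tee 0.78 [797.0, -28.0, -1.0]
top tee 0.68 [496.0, -396.0, 3.0]
top steel_pipe 0.84 [493.0, -139.0, 3.0]
top bottle 0.94 [669.0, -338.0, -0.0]
top tape 0.61 [613.0, -120.0, 9.0]
top wrench 0.79 [383.0, 456.0, -4.0]
top pad_top 0.67 [615.0, -119.0, 9.0]
```

View pics/st17.png

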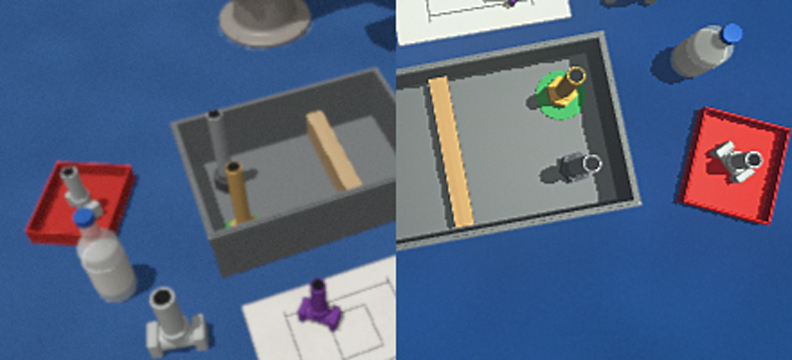

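```bash
python3 -c "
from plant import *
print(close_job())"
```

```text
the job is handed in; nothing more can be done
None
```

The job is handed in at about 30 s of the 58 s allowed. My last checks suggest every condition is met, though the hand-in gives no verdict.

**Tee:** I took the smaller silver tee off the pad and left it standing upright in the red tray. It measures about (496, -396), near the tray's centre.

**Brass pipe:**
- I gripped the pipe near its bare end and lifted it. It stayed stuck in the grip at about 38°.
- I then pushed its coupling against the bin's end wall so that it turned upright between the pads. The highest foot position I measured was about 79 mm, under the 125 mm rim.
- I set it on the pad and released it. The last pictures show it upright, with the foot about 2–4 mm from the pad's centre. The network estimates have the top within about 4 mm of directly above the foot, which is their noise level.

**Other things:** The last detections put the steel pipe, bottle and wrench where they were at the start, within measurement error. The networks did not find the tape measure in the last pictures; the arm never went near it.

**Oddities:** The tool's tilt drifted by about 2.5° over the run, with no visible effect.

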